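Index the rivet-die head to the red arrow

ROBOT

A 6-joint arm with a two-finger parallel gripper is mounted at the origin on the work surface. World frame = base frame: x ahead of the robot, y to its left, z up, the work surface at z = 0. Lengths are in mm, angles in rad, forces in N, time in s.
With the tool pointing down it reaches from about 275 to 750 mm from the base axis. Payload 10.2 kg.
Tool frame: the origin (TCP) lies on the centre line of the jaws, within the pads' length; the fingertips stand 17 mm ahead of it and the grasp point (between the pads) lies 2 mm behind it (ctrl.tip_extent is the distance from the TCP to the fingertips, in mm); z points along the fingers, y is the line along which they close (so a half turn about z gives the same grasp; the last joint's range is limited). The gripper opens to 85 mm and grips with 20 to 120 N. Pads are 22 mm wide; open, the fingers measure 114 mm over their backs; the gripper's body (76 mm by 85 mm) begins 54 mm behind the grasp point. The pads swing forward as they close: fully open they stand 13 mm farther back than shut.
Start: joints at [-1.371, 0.313, 1.498, -0, 1.331, -0.223], TCP at [215.404, -478.782, 248.294] pointing down, gripper open.
Joint ranges: [-2.94, 2.94], [-0.97, 2.17], [0.19, 2.56], [-1.23, 4.37], [0.02, 3.11], [-2.88, 2.88]. Speed limits (rad/s): [2.39, 2.39, 3.01, 3.14, 3.14, 3.14].

INTERFACE

Orientations are given as a unit quaternion [w, x, y, z].
In Python, from rig import sensors, capture, ctrl, cut_out, place_of gives the robot as it stands.
- The arm moves only by the shell command python3 -m jog 'ROWS' [FORCE]. ROWS is JSON, a list of rows, each a list of 3 entries, a list of its own where there are three numbers: the shift along the world's x, y, z in mm, then the turn, a rotation vector about the world's x, y, z in degrees, then the closure, from 0 (fully open) to 1 (shut). A call has exactly 8 rows; each row is the pose to reach, as a shift and turn from the pose commanded when the call began; what a row does not reach only later rows make up. A row lasts 1/12 s, in which the tool goes at most 41.7 mm and 7.16 degrees, less where a joint would pass 70% of its speed; a pose out of reach is approached as far as the arm can. A call with a gripper value outside its range is refused whole. The fingers move at their own pace and stop on an object; FORCE is the grip in N (left out, the last holds). Time passes only in rows, so rows that repeat a pose let the fingers close, or fill a call up. It gives the time, the measured TCP pose, the force and the opening at its end, in the units of the state.
- sensors.sense(): the state, without advancing time (a new reading comes with each control period).
- capture(name): name is "side" or "top" or "wrist"; returns a dict with "color" (480x640x3 uint8, blue, green, red), "z_map" (480x640 float32, mm along the optical axis (not along the pixel's ray), 0 where there is no reading), "camera_matrix" (3x3 intrinsics, pixels), "k1" (the pictures are not rectified: a ray, as slopes to the right and down, at radius r is drawn at 1 + k1 r^2 times it, then the intrinsics apply), "R" (3x3) and "t" (3): a world point X has camera coordinates R X + t. Camera axes: x right, y down, z forward; pixel columns grow to the right and rows downward; lengths in mm; the calibration is good to about 2 mm. A picture is of the moment at which its call begins.
- ctrl.finish_job(): hands the job in, once; it reports no verdict.
Trained networks look in a picture, given as the dict that the camera call returned (one of the last four; its "shot" number tells which), for a name from the list of things; names that differ only in an ending like _2 or _b are one class to them, and where a whole thing is asked for, a point or a joint stands for the part that bears it (a point fixed in the world has none). Each returns a list of dicts, best first, with "p" (0 to 1); they miss things now and then, are a little off and sometimes report something else, mostly with a low value. They report only what shows in the picture. A call takes as long as a camera call. They do not tell look-alikes from the thing itself.
- cut_out(picture, query): "region" (480x640 bool, what is visible of it) and "box" ([left, top, right, bottom] in pixels, round what is visible of it).
- place_of(picture, query): "centre" ([row, column] in pixels: a listed point, or the origin of a listed thing).
The state is a dict: "time_s": time; "joints": joint angles; "dq": joint speeds; "tau": joint torques, N m; "eef_pos": TCP position; "ee_rot": TCP orientation; "force": force on the tool from outside, world axes, zero at the start; "wrist_torque": the same for the moment, N m; "grip_width": opening from 0.0 (shut) to 1.0 (fully open).
Only numpy, scipy, OpenCV 4.12 (cv2) and the standard library are available. Lean on these libraries where they do the work, as an engineer would, in place of code of your own. Each camera call takes 0.05 s, during which the arm holds its last target. There are 200 camera calls.

TASK

Turn the round die head by its black grip until the brass die faces the red arrow, then find by feel the spot near the arrow where the head can be pushed straight down, and press it fully home so that it stays there. Let go of it, and leave the bag, tape, jar, screwdriver, dish, buckle and mallet where they are.

Things in the scene. Friction and masses are not known exactly. Their poses are not given: they have to be found in the camera images.
- head: aluminium die head, a disc 122 mm across, turning without end either way about its upright z axis on a round black stand (170 mm across, fixed). Origin on the axis, 3 mm above the table while the head is up; top face 60 mm above the origin. x points to the brass die. Three dark steel dies (8 mm tall) stand 47 mm from the axis at +y, -x, -y. Friction keeps it where it is left
- grip (a point): centre of the top of the black grip bar, on the turning axis: 111 mm above the table while the head is up, 103 mm when home. The bar is 60 mm long along the head's x, 16 mm thick along y, 48 mm tall. The head sinks 8 mm to its stop, under a push of 3 to 8 N (to 15 N if it rubs), only where its key meets the slot; elsewhere it stops after 0.5 mm. A lightly held bar slips. Once home it cannot turn
- brass_die (a point): centre of the top of the brass die (22 mm across, 10 mm tall, a dark radial notch line on top), 47 mm from the turning axis. A hidden key under the head, below this die, fits one hidden slot in the stand with about 1.7 degrees of play each way
- arrow (a point): inner top edge of the red arrow block fixed on the rim of the stand (22 mm wide, 16 mm tall, narrow tip towards the head); the point lies 63 mm from the turning axis, 31 mm above the table. The arrow is only roughly placed: the hidden slot lies within 8 degrees either side of it, differently each time, and has to be felt for
- bag: lime-green leather mini box bag standing upright, 65 x 130 x 80 mm, white carrying handle on top reaching 132 mm; origin at the centre of its underside; a bystander, to be left alone
- tape: roll of beige tape lying flat, 90 mm across, 24 mm high; origin at the centre of its underside; a bystander, to be left alone
- jar: small clear jar with a brass cap, 48 mm across, 55 mm high; origin at the centre of its underside; a bystander, to be left alone
- driver: screwdriver with a wooden handle lying on the mat, 170 mm long; x axis from handle to tip; a bystander, to be left alone
- dish: square white dish of brass studs, 75 x 75 x 22 mm; origin at the centre of its underside; a bystander, to be left alone
- buckle: brass buckle frame lying flat, 40 x 40 x 8 mm; origin at the centre of its underside; a bystander, to be left alone
- mallet: mallet with a wooden handle lying on the table, 220 mm long; x axis from handle to head; a bystander, to be left alone
There are look-alikes about, which are no part of the job. What is shaped like the part that bears head but orange is not meant.

How it is judged (in metres and radians):
At the end, for the whole second after the job is handed in: The head is fully down in its slot (grip top no higher than 105 mm above the table, 103 mm being the stop), the brass die faces the red arrow (their points within 24 mm in plan, 16 mm being dead opposite), and the head is at rest (height (world z) of grip below 0.105 m and horizontal distance between brass_die and arrow below 0.024 m and linear speed of head below 0.01 m/s and angular speed of head below 0.05 rad/s); the robot touches nothing.
It fails at once if the bag, tape, jar, screwdriver, dish, buckle or mallet is moved by more than 30 mm (distance of any of bag, tape, jar, driver, dish, buckle, mallet from where it was at the start of the episode above 0.03 m).
It fails at once if the bag is tipped over (angle between bag's own z axis and vertical above 0.6 rad).
It also fails if it takes over 64 s, if anything falls off the work surface, if the arm or the gripper's body presses on something with over 40 N, if the wrist force passes 120 N, or if a joint passes its speed limit or range.

## Working session

There is one attempt and no reset: what is moved stays moved. The work goes in short steps, Python scripts to look and compute and a shell command to move; the robot and the scene stay as the last step left them, time stands still between calls to the robot, and variables do not carry over. Pictures are saved under pics/ and viewed, on a budget of 10 in all, crops included, one or two more only if the job needs it, and the job is handed in when it is done.

```bash
ls; mkdir -p pics
cat > h.py <<'E'
import numpy as np, cv2
from rig import sensors, capture, ctrl, cut_out, place_of
def pix2world(p,row,col,z):
    K=p["camera_matrix"];k=p["k1"]
    xd=(col-K[0][2])/K[0][0]; yd=(row-K[1][2])/K[1][1]
    x,y=xd,yd
    for _ in range(20):
        s=1+k*(x*x+y*y); x,y=xd/s,yd/s
    R=np.array(p["R"]);t=np.array(p["t"])
    d=R.T@np.array([x,y,1]); c=-R.T@t
    return c+d*(z-c[2])/d[2]
E
python3 - <<'E'
from h import *
s=sensors.sense();print({k:np.round(s[k],3) for k in('time_s','eef_pos','ee_rot','force','grip_width')})
for n in("top","side"):
    p=capture(n);cv2.imwrite(f"pics/{n}0.png",p["color"])
    for q,z in(("head",3),("grip",111),("brass_die",73),("arrow",31),("bag",0),("tape",0),("jar",0),("driver",5),("dish",0),("buckle",0),("mallet",10)):
        print(n,q,[(round(r["p"],2),np.round(r["centre"]).tolist(),np.round(pix2world(p,*r["centre"],z)[:2],1).tolist()) for r in place_of(p,q)[:3]])
E
```

```text
pics
{'time_s': np.float64(0.0), 'eef_pos': array([ 215.363, -478.524,  247.716]), 'ee_rot': array([-0.001,  0.978,  0.21 ,  0.   ]), 'force': array([-0.544,  0.811,  1.068]), 'grip_width': np.float64(1.005)}
top head [(0.78, [335.0, 266.0], [278.9, 224.3]), (0.73, [238.0, 385.0], [505.4, -65.3])]
top grip [(0.96, [234.0, 393.0], [500.8, -63.9]), (0.81, [343.0, 263.0], [269.8, 222.5])]
top brass_die [(0.85, [321.0, 266.0], [314.8, 218.9]), (0.59, [229.0, 408.0], [518.3, -107.5])]
top arrow [(0.61, [212.0, 375.0], [564.0, -38.9])]
top bag [(0.84, [236.0, 467.0], [507.6, -266.6])]
top tape [(0.61, [201.0, 314.0], [597.5, 105.6])]
top jar [(0.79, [180.0, 417.0], [647.4, -150.1])]
top driver [(0.58, [250.0, 298.0], [478.3, 146.2])]
top dish [(0.93, [284.0, 438.0], [393.3, -189.7]), (0.45, [181.0, 416.0], [646.0, -146.6])]
top buckle [(0.58, [176.0, 362.0], [659.5, -13.3])]
top mallet [(0.74, [276.0, 158.0], [420.0, 476.2]), (0.51, [284.0, 440.0], [390.9, -193.4])]
side head [(0.73, [367.0, 412.0], [272.4, 228.4]), (0.69, [237.0, 345.0], [503.1, -58.1])]
side grip [(0.96, [321.0, 423.0], [267.2, 226.8]), (0.57, [192.0, 343.0], [512.9, -64.2])]
side brass_die [(0.94, [330.0, 389.0], [317.2, 229.8]), (0.6, [198.0, 349.0], [513.4, -106.4])]
side arrow [(0.59, [223.0, 317.0], [565.2, -48.0])]
side bag [(0.64, [189.0, 370.0], [520.3, -271.7]), (0.28, [203.0, 303.0], [647.9, -150.0])]
side tape [(0.9, [272.0, 270.0], [601.7, 104.9])]
side jar [(0.86, [202.0, 301.0], [652.5, -152.4])]
side driver [(0.73, [301.0, 315.0], [481.7, 149.3]), (0.45, [200.0, 304.0], [646.9, -154.4])]
side dish [(0.75, [219.0, 410.0], [394.0, -184.9])]
side buckle [(0.77, [226.0, 273.0], [669.4, -37.6])]
side mallet [(0.66, [462.0, 262.0], [415.4, 479.6])]
```

Run:
```python
import cv2
import numpy as np
a=cv2.imread("pics/top0.png")[160:310,300:500];b=cv2.imread("pics/side0.png")[140:290,240:440]
cv2.imwrite("pics/c0.png",np.vstack([cv2.resize(x,(400,300),interpolation=cv2.INTER_CUBIC) for x in(a,b)]))
```

```text
(no output)
```

View pics/c0.png

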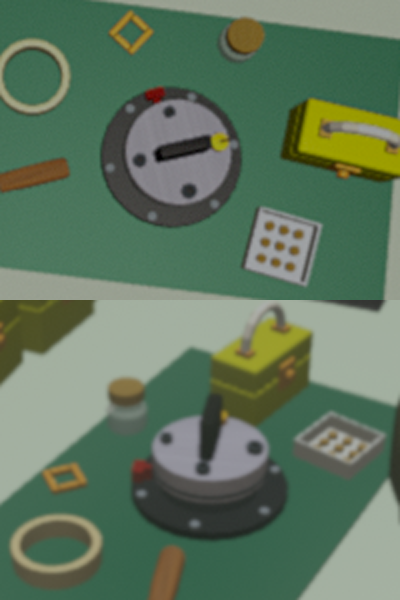

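View pics/top0.png

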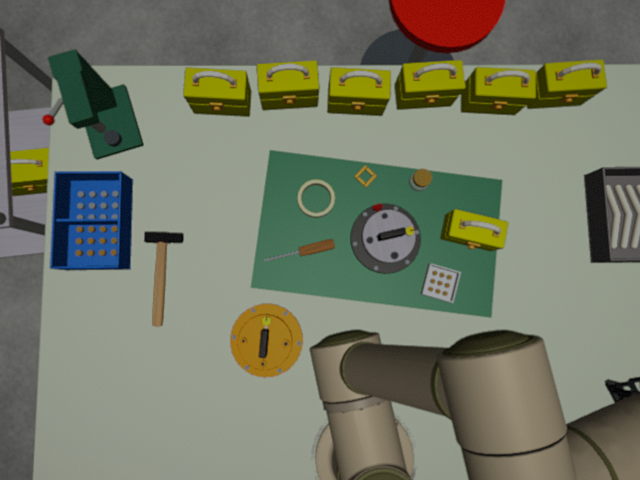

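The true head (grey) is at about (505,-64). The orange one near (275,225) is the look-alike. The brass die points to about -75° and the arrow to about +18°. I'll move over the head with the jaws across the bar, then refine these from above.

```bash
python3 -m jog '[[[25,35,6],[0,0,6],0],[[50,70,12],[0,0,12],0],[[75,105,18],[0,0,18],0],[[100,140,24],[0,0,24],0],[[125,175,30],[0,0,30],0],[[150,210,32],[0,0,36],0],[[175,245,32],[0,0,42],0],[[200,280,32],[0,0,48],0]]' && python3 -m jog '[[[20,30,0],[0,0,5],0],[[45,67,0],[0,0,11],0],[[65,100,0],[0,0,17],0],[[80,125,0],[0,0,23],0],[[90,134,0],[0,0,29],0],[[90,134,0],[0,0,33],0],[[90,134,0],[0,0,33],0],[[90,134,0],[0,0,33],0]]'
cat > look.py <<'E'
from h import *
import sys
n=sys.argv[1]; dz=float(sys.argv[2]) if len(sys.argv)>2 else 0
s=sensors.sense();print({k:np.round(s[k],3).tolist() for k in('time_s','joints','eef_pos','ee_rot','force','grip_width')})
for c in("wrist","top","side"):
    p=capture(c);cv2.imwrite(f"pics/{c}{n}.png",p["color"])
    for q,z in(("head",3-dz),("grip",111-dz),("brass_die",73-dz),("arrow",31)):
        print(c,q,[(round(r["p"],2),np.round(r["centre"]).tolist(),np.round(pix2world(p,*r["centre"],z)[:2],1).tolist()) for r in place_of(p,q)[:2]])
E
python3 look.py 1
```

```text
time_s: 1.87
eef_pos: [408.8, -207.4, 280.8]
ee_rot: [0.001, 0.806, 0.591, 0.0]
force: [0.4, -1.4, -0.2]
grip_width: 1.0
time_s: 2.53
eef_pos: [497.9, -75.3, 280.2]
ee_rot: [-0.0, 0.608, 0.794, -0.0]
force: [-0.3, -0.2, 0.7]
grip_width: 0.998
{'time_s': 2.533, 'joints': [-0.383, 0.243, 1.506, -0.0, 1.393, -0.647], 'eef_pos': [497.855, -75.268, 280.198], 'ee_rot': [-0.0, 0.608, 0.794, -0.0], 'force': [-0.256, -0.165, 0.665], 'grip_width': 0.998}
wrist head [(0.86, [188.0, 330.0], [506.0, -67.4])]
wrist grip [(0.86, [210.0, 335.0], [506.8, -64.1]), (0.42, [180.0, 483.0], [612.0, -11.3])]
wrist brass_die [(0.71, [246.0, 331.0], [516.9, -108.2])]
wrist arrow [(0.58, [187.0, 395.0], [567.2, -44.9])]
top head [(0.62, [340.0, 265.0], [267.8, 224.8]), (0.57, [237.0, 389.0], [508.2, -74.2])]
top grip [(0.72, [346.0, 259.0], [263.4, 230.0]), (0.71, [232.0, 393.0], [506.6, -65.2])]
top brass_die [(0.95, [319.0, 265.0], [319.8, 219.6]), (0.78, [227.0, 407.0], [522.0, -105.6])]
top arrow [(0.59, [210.0, 375.0], [568.4, -38.5])]
side head [(0.8, [236.0, 345.0], [504.7, -61.7]), (0.62, [365.0, 414.0], [269.9, 224.0])]
side grip [(0.84, [324.0, 421.0], [268.9, 233.7]), (0.57, [195.0, 343.0], [508.4, -56.0])]
side brass_die [(0.82, [327.0, 387.0], [323.1, 224.3]), (0.57, [200.0, 348.0], [513.1, -97.8])]
side arrow [(0.51, [221.0, 314.0], [572.5, -52.2])]
```

View pics/wrist1.png

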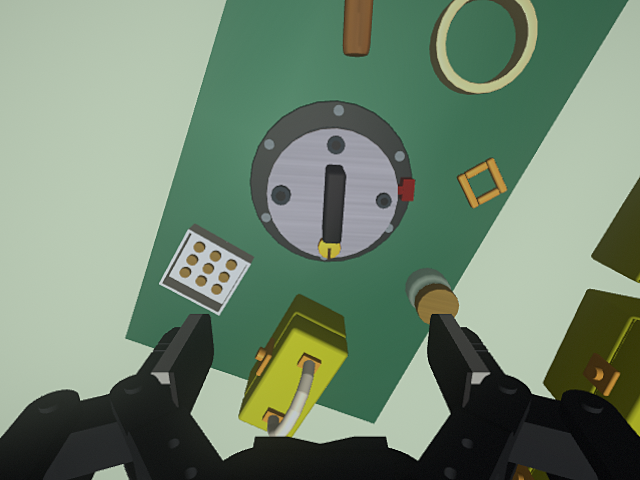

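The wrist picture shows the grip bar running from (335,168) to (331,240), with the brass die at (330,249) and the arrow at (406,189). The steel dies are at (281,195), (336,145) and (383,200). I'll compute the axis and angles from those points.

```bash
cat > est.py <<'E'
from h import *
p=capture("wrist");im=p["color"]
def blob(m,c,r):
    y,x=np.mgrid[:480,:640]; m=m&(np.hypot(x-c[0],y-c[1])<r); return y[m].mean(),x[m].mean(),m.sum()
hsv=cv2.cvtColor(im,cv2.COLOR_BGR2HSV);v=hsv[...,2]
D={}
for k,c in(("+a",(281,195)),("-b",(336,145)),("+c",(383,200))):
    r,cc,n=blob(v<105,c,13);D[k]=pix2world(p,r,cc,71)[:2];print(k,r,cc,n,D[k])
r,c,n=blob((hsv[...,1]>120)&(hsv[...,0]>15)&(hsv[...,0]<40),(330,249),16);B=pix2world(p,r,c,73)[:2];print("brass",r,c,n,B)
m=((hsv[...,0]<8)|(hsv[...,0]>172))&(hsv[...,1]>120)
r,c,n=blob(m,(406,189),25);A=pix2world(p,r,c,28)[:2];print("arrow",r,c,n,A)
mid=(D["+a"]+D["+c"])/2;mid2=(D["-b"]+B)/2;print(mid,mid2)
O=(mid+mid2)/2;ang=lambda d:np.degrees(np.arctan2(d[1],d[0]))
print("ang b",ang(B-D["-b"]),ang(D["+c"]-D["+a"])-90,"arrow",ang(A-O),np.hypot(*(A-O)))
E
python3 est.py
```

```text
+a 194.48494983277592 280.40802675585286 299 [460.05502821 -72.79260217]
-b 144.5515873015873 335.484126984127 252 [495.88486462 -17.74473051]
+c 200.09782608695653 383.04347826086956 184 [550.89452556 -53.38709626]
brass 248.73776223776224 328.2902097902098 286 [ 515.48408141 -110.86239848]
arrow 189.57565789473685 406.49013157894734 304 [579.95050867 -44.28281484]
[505.47477688 -63.08984922] [505.68447301 -64.3035645 ]
ang b -78.11399498285414 -77.94149127238867 arrow 14.63010064134857 76.86304410522726
```

```bash
python3 -m jog '[[[0,1,-30],[0,0,-3],0.4],[[0,1,-60],[0,0,-3],0.4],[[0,1,-90],[0,0,-3],0.4],[[0,1,-120],[0,0,-3],0.4],[[0,1,-130],[0,0,-3],0.4],[[0,1,-130],[0,0,-3],0.4],[[0,1,-130],[0,0,-3],0.4],[[0,1,-130],[0,0,-3],0.4]]' 60 && python3 -c "
from h import *
p=capture('wrist');cv2.imwrite('pics/w2.png',p['color']);s=sensors.sense();print(s['eef_pos'],s['ee_rot'],s['force'],s['wrist_torque'])"
```

```text
time_s: 4.0
eef_pos: [498.9, -74.6, 152.1]
ee_rot: [0.002, 0.628, 0.778, 0.0]
force: [0.5, -1.0, 0.5]
grip_width: 0.599
[498.79891352 -74.5597944  152.05478569] [1.53878792e-03 6.27773474e-01 7.78394426e-01 4.63299490e-04] [-0.45597195  0.25354564 -0.12633882] [-0.01612457 -0.0489953  -0.02247328]
```

View pics/w2.png

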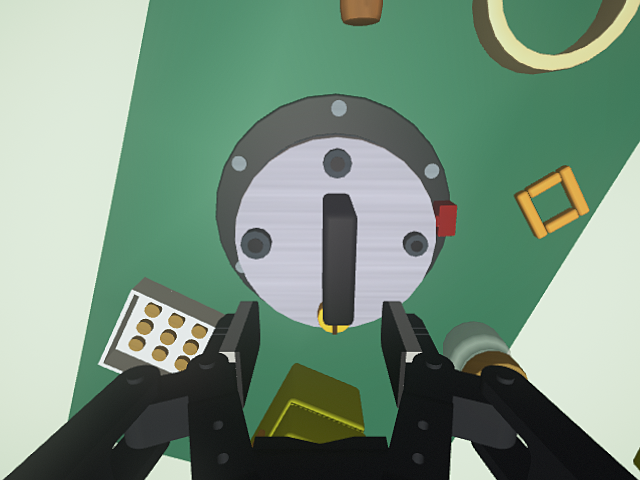

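The jaws are offset from the bar: bar centre at column 340, jaw centre at 320. This matches the measured TCP being (6.7, 10.9) mm short of the axis. I'll shift over, descend and grip.

```bash
python3 -m jog '[[[6.7,10.9,0],[0,0,0],0.4],[[6.7,10.9,0],[0,0,0],0.4],[[6.7,10.9,0],[0,0,0],0.4],[[6.7,10.9,-20],[0,0,0],0.4],[[6.7,10.9,-40],[0,0,0],0.4],[[6.7,10.9,-59],[0,0,0],0.4],[[6.7,10.9,-59],[0,0,0],0.4],[[6.7,10.9,-59],[0,0,0],0.4]]' 60 && python3 -m jog '[[[0,0,0],[0,0,0],0.9],[[0,0,0],[0,0,0],0.9],[[0,0,0],[0,0,0],0.9],[[0,0,0],[0,0,0],0.9],[[0,0,0],[0,0,0],0.9],[[0,0,0],[0,0,0],0.9],[[0,0,0],[0,0,0],0.9],[[0,0,0],[0,0,0],0.9]]' 60;  python3 -c "
from h import *
s=sensors.sense();print(s['eef_pos'],s['ee_rot'],s['force'],s['wrist_torque'])"
```

```text
time_s: 4.72
eef_pos: [504.5, -63.6, 91.5]
ee_rot: [-0.0, 0.628, 0.778, -0.0]
force: [0.3, -1.0, 0.6]
grip_width: 0.602
time_s: 5.38
eef_pos: [505.5, -63.5, 92.0]
ee_rot: [0.001, 0.628, 0.778, 0.001]
force: [2.5, 2.0, 6.6]
grip_width: 0.184
[505.4529533  -63.48097079  92.02565207] [1.15766586e-03 6.27798549e-01 7.78374829e-01 5.16875004e-04] [2.50389752 1.96891451 6.57832929] [ 0.19083832 -0.62817676  0.05536898]
```

```bash
python3 -m jog '[[[0,0,0],[0,0,5],0.9],[[0,0,0],[0,0,11],0.9],[[0,0,0],[0,0,17],0.9],[[0,0,0],[0,0,23],0.9],[[0,0,0],[0,0,29],0.9],[[0,0,0],[0,0,35],0.9],[[0,0,0],[0,0,41],0.9],[[0,0,0],[0,0,46],0.9]]' && python3 -m jog '[[[0,0,0],[0,0,6],0.9],[[0,0,0],[0,0,12],0.9],[[0,0,0],[0,0,18],0.9],[[0,0,0],[0,0,24],0.9],[[0,0,0],[0,0,30],0.9],[[0,0,0],[0,0,36],0.9],[[0,0,0],[0,0,38],0.9],[[0,0,0],[0,0,38],0.9]]'
cat > st.py <<'E'
from h import *
s=sensors.sense();q=s['ee_rot'];y=2*np.degrees(np.arctan2(q[2],q[1]))
print("t",round(s['time_s'],2),"pos",np.round(s['eef_pos'],2),"bar",round((y-180)%360 if 0 else y,2),"F",np.round(s['force'],1),"T",np.round(s['wrist_torque'],2),"j6",round(s['joints'][5],2))
E
python3 st.py; python3 look.py 3 | grep -v head
python3 - <<'E'
import cv2;a=cv2.imread("pics/top3.png")[160:310,300:500];cv2.imwrite("pics/c3.png",cv2.resize(a,(800,600),interpolation=cv2.INTER_CUBIC))
E
```

```text
time_s: 6.05
eef_pos: [505.4, -63.6, 91.9]
ee_rot: [0.001, 0.271, 0.962, -0.0]
force: [2.6, 0.7, 5.5]
grip_width: 0.179
time_s: 6.72
eef_pos: [505.4, -63.7, 91.9]
ee_rot: [0.001, -0.055, 0.998, -0.001]
force: [4.2, -0.5, 4.2]
grip_width: 0.181
t 6.72 pos [505.42 -63.69  91.89] bar 186.3 F [ 4.2 -0.5  4.2] T [-0.18 -0.81  0.13] j6 -2.04
{'time_s': 6.717, 'joints': [-0.356, 0.462, 1.733, -0.0, 0.944, -2.036], 'eef_pos': [505.417, -63.69, 91.887], 'ee_rot': [0.001, -0.055, 0.998, -0.001], 'force': [4.247, -0.486, 4.196], 'grip_width': 0.181}
wrist grip [(0.93, [369.0, 321.0], [504.3, -63.6])]
wrist brass_die []
wrist arrow []
top grip [(0.58, [342.0, 263.0], [272.5, 222.1]), (0.31, [202.0, 317.0], [575.4, 101.7])]
top brass_die [(0.9, [322.0, 268.0], [313.2, 214.7])]
top arrow [(0.38, [209.0, 378.0], [571.2, -46.5])]
side grip [(0.83, [319.0, 424.0], [267.6, 221.7]), (0.77, [196.0, 345.0], [504.6, -54.3])]
side brass_die [(0.86, [206.0, 324.0], [553.2, -57.3]), (0.56, [330.0, 388.0], [319.0, 228.9])]
side arrow [(0.57, [223.0, 315.0], [568.7, -46.9])]
```

View pics/wrist3.png

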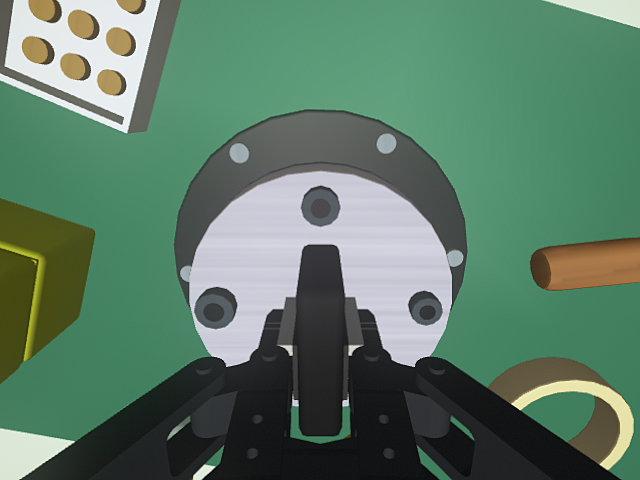

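The head turned with the grip. The brass die is at about 6.3°, just below the slot window of 6.6 to 22.6°. Next I'll press gently to learn the stiffness.

```bash
python3 -m jog '[[[0,0,-0.5],[0,0,0],0.9],[[0,0,-1],[0,0,0],0.9],[[0,0,-1],[0,0,0],0.9],[[0,0,-1],[0,0,0],0.9],[[0,0,-1],[0,0,0],0.9],[[0,0,-1],[0,0,0],0.9],[[0,0,-1],[0,0,0],0.9],[[0,0,-1],[0,0,0],0.9]]' 100 && python3 st.py &&  python3 -m jog '[[[0,0,-0.5],[0,0,0],0.9],[[0,0,-1],[0,0,0],0.9],[[0,0,-1],[0,0,0],0.9],[[0,0,-1],[0,0,0],0.9],[[0,0,-1],[0,0,0],0.9],[[0,0,-1],[0,0,0],0.9],[[0,0,-1],[0,0,0],0.9],[[0,0,-1],[0,0,0],0.9]]' && python3 st.py
```

```text
time_s: 8.13
eef_pos: [505.4, -63.7, 91.7]
ee_rot: [0.001, -0.054, 0.999, -0.001]
force: [-0.8, -0.5, 14.9]
grip_width: 0.175
t 8.13 pos [505.35 -63.68  91.66] bar 186.15 F [-0.8 -0.5 14.9] T [-0.02 -0.23  0.08] j6 -2.03
time_s: 8.8
eef_pos: [505.4, -63.7, 91.5]
ee_rot: [0.001, -0.054, 0.999, -0.001]
force: [-5.8, 0.5, 24.0]
grip_width: 0.173
t 8.8 pos [505.36 -63.73  91.47] bar 186.15 F [-5.8  0.5 24. ] T [0.14 0.45 0.06] j6 -2.03
```

Pressing is stiff at about 10 N/mm. I'll ease to about 15 N and sweep while watching for z and Fz to drop.

```bash
python3 -m jog '[[[0,0,0.7],[0,0,0.5],0.9],[[0,0,0.7],[0,0,1],0.9],[[0,0,0.7],[0,0,1.5],0.9],[[0,0,0.7],[0,0,2],0.9],[[0,0,0.7],[0,0,2.5],0.9],[[0,0,0.7],[0,0,3],0.9],[[0,0,0.7],[0,0,3],0.9],[[0,0,0.7],[0,0,3],0.9]]' >/dev/null && python3 st.py &&  python3 -m jog '[[[0,0,0],[0,0,0.5],0.9],[[0,0,0],[0,0,1],0.9],[[0,0,0],[0,0,1.5],0.9],[[0,0,0],[0,0,2],0.9],[[0,0,0],[0,0,2],0.9],[[0,0,0],[0,0,2],0.9],[[0,0,0],[0,0,2],0.9],[[0,0,0],[0,0,2],0.9]]' >/dev/null && python3 st.py
```

```text
t 9.47 pos [505.45 -63.79  91.35] bar 189.12 F [ 0.4 -0.4 14.9] T [-0.02 -0.26 -0.13] j6 -2.09
t 10.13 pos [505.42 -63.71  90.56] bar 191.14 F [ 3.8 -0.8  4.6] T [-0.2  -0.93  0.07] j6 -2.12
```

z dropped and Fz fell to 4.6 N at a die angle of about 11°. I'll push down here.

```bash
python3 -m jog '[[[0,0,-0.5],[0,0,0],0.9],[[0,0,-1],[0,0,0],0.9],[[0,0,-1.5],[0,0,0],0.9],[[0,0,-1.5],[0,0,0],0.9],[[0,0,-1.5],[0,0,0],0.9],[[0,0,-1.5],[0,0,0],0.9],[[0,0,-1.5],[0,0,0],0.9],[[0,0,-1.5],[0,0,0],0.9]]'>/dev/null  && python3 st.py
```

```text
t 10.8 pos [505.44 -63.66  89.05] bar 191.14 F [ 4.3 -0.9  5.6] T [-0.2  -0.9   0.04] j6 -2.12
```

```bash
python3 -m jog '[[[0,0,-1],[0,0,0],0.9],[[0,0,-2],[0,0,0.5],0.9],[[0,0,-3],[0,0,0.5],0.9],[[0,0,-3.5],[0,0,0.5],0.9],[[0,0,-3.5],[0,0,0.5],0.9],[[0,0,-3.5],[0,0,0.5],0.9],[[0,0,-3.5],[0,0,0.5],0.9],[[0,0,-3.5],[0,0,0.5],0.9]]'>/dev/null  && python3 st.py && python3 -m jog '[[[0,0,-1],[0,0,0],0.9],[[0,0,-2],[0,0,0],0.9],[[0,0,-3],[0,0,0],0.9],[[0,0,-3.5],[0,0,0],0.9],[[0,0,-3.5],[0,0,0],0.9],[[0,0,-3.5],[0,0,0],0.9],[[0,0,-3.5],[0,0,0],0.9],[[0,0,-3.5],[0,0,0],0.9]]'>/dev/null  && python3 st.py
```

```text
t 11.47 pos [505.48 -63.76  85.8 ] bar 191.61 F [ 3.5 -1.   7.2] T [-0.07 -0.67 -0.12] j6 -2.13
t 12.13 pos [505.86 -63.82  84.3 ] bar 191.63 F [-3.3  1.8 29.8] T [ 0.33  0.74 -0.11] j6 -2.13
```

It reached a firm stop at 29.8 N after about 7.6 mm. I'll press a little harder, release, back off and check.

```bash
python3 -m jog '[[[0,0,-0.5],[0,0,0],0.9],[[0,0,-0.5],[0,0,0],0.9],[[0,0,-0.5],[0,0,0],0.9],[[0,0,-0.5],[0,0,0],0.9],[[0,0,-0.5],[0,0,0],0.9],[[0,0,0.5],[0,0,0],0.9],[[0,0,2],[0,0,0],0.9],[[0,0,2.5],[0,0,0],0.9]]'>/dev/null  && python3 st.py && python3 -m jog '[[[0,0,0],[0,0,0],0.9],[[0,0,0],[0,0,0],0.4],[[0,0,0],[0,0,0],0.4],[[0,0,0],[0,0,0],0.4],[[0,0,0],[0,0,0],0.4],[[0,0,0],[0,0,0],0.4],[[0,0,0],[0,0,0],0.4],[[0,0,0],[0,0,0],0.4]]'  && python3 -m jog '[[[0,0,20],[0,0,0],0.4],[[0,0,45],[0,0,0],0.4],[[0,0,80],[0,0,0],0.4],[[0,0,115],[0,0,0],0.4],[[0,0,150],[0,0,0],0.4],[[0,0,180],[0,0,0],0.2],[[0,0,180],[0,0,0],0.2],[[0,0,180],[0,0,0],0.2]]'
python3 - <<'E'
from h import *
s=sensors.sense();print(s['eef_pos'],s['force'])
for c in("wrist","top","side"):
    p=capture(c);cv2.imwrite(f"pics/{c}5.png",p["color"]);im=p["z_map"]
    for q,z in(("grip",103),("brass_die",65),("arrow",31)):
        for r in place_of(p,q)[:2]:
            print(c,q,round(r["p"],2),np.round(r["centre"]),np.round(pix2world(p,*r["centre"],z)[:2],1))
    # surface heights by depth within 60mm of axis
    K=np.array(p["camera_matrix"],float);v,u=np.mgrid[:480,:640]
    pts=cv2.undistortPoints(np.stack([u,v],-1).reshape(-1,1,2).astype(float),K,np.array([p["k1"],0,0,0.])).reshape(-1,2)
    z=im.reshape(-1);X=(np.c_[pts*z[:,None],z]-np.array(p["t"]))@np.array(p["R"]);X=X[z>0]
    d=np.hypot(X[:,0]-505.5,X[:,1]+63.7)
    g=X[(d<24)&(X[:,2]>85)&(X[:,2]<125),2];f=X[(d<56)&(X[:,2]<78)&(X[:,2]>45),2]
    h,e=np.histogram(f,30);print(c,"grip top",np.percentile(g,[50,90,98]) if len(g) else None,"disc mode",e[h.argmax()],len(g))
E
```

```text
t 12.8 pos [505.56 -63.72  84.56] bar 191.61 F [ 7.  -1.2 -0.6] T [-0.35 -1.19 -0.1 ] j6 -2.13
time_s: 13.47
eef_pos: [504.5, -63.3, 83.9]
ee_rot: [-0.0, -0.102, 0.995, 0.0]
force: [-0.3, -0.3, 0.0]
grip_width: 0.598
time_s: 14.13
eef_pos: [504.9, -63.4, 265.1]
ee_rot: [0.001, -0.102, 0.995, -0.001]
force: [0.9, -0.2, -0.2]
grip_width: 0.797
[504.94609232 -63.41872585 265.06116042] [ 0.92359931 -0.18705696 -0.24087522]
wrist grip 0.76 [224. 321.] [506.3 -63.3]
wrist brass_die 0.64 [260. 321.] [550.9 -53.2]
wrist brass_die 0.22 [210. 519.] [469.  107.9]
wrist arrow 0.69 [262. 326.] [565.6 -45.3]
wrist grip top [102.53820272 103.54388437 104.03514115] disc mode 54.61710966079493 1124
top grip 0.73 [232. 394.] [507.3 -67.8]
top grip 0.63 [340. 260.] [275.7 229.6]
top brass_die 0.76 [214. 384.] [554.2 -54.5]
top brass_die 0.67 [319. 265.] [319.5 221.3]
top arrow 0.46 [212. 376.] [563.8 -41.7]
top grip top None disc mode 54.52471037276391 0
side grip 0.87 [318. 420.] [275.  213.8]
side grip 0.77 [197. 343.] [511.  -60.8]
side brass_die 0.76 [210. 324.] [549.3 -52.5]
side brass_die 0.62 [328. 387.] [323.8 220. ]
side arrow 0.45 [222. 315.] [569.6 -49.4]
side grip top [ 99.24074696 104.48222501 105.67211197] disc mode 55.49960448606092 244
```

View pics/wrist5.png

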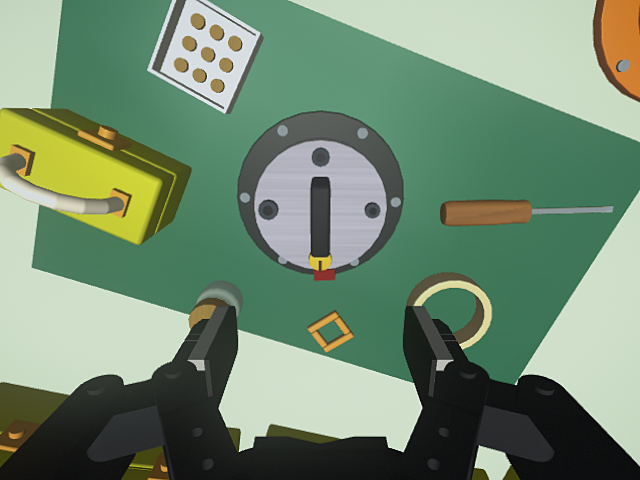

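The wrist view shows the brass die at (321,260) facing the arrow at (325,274), with the jaws clear. By depth the grip top is at about 103 mm and the disc face at about 55 mm, so the head is home and staying there. I'm handing the job in.

```bash
python3 -c "
from rig import ctrl;print(ctrl.finish_job())"
```

```text
the job is handed in; nothing more can be done
None
```

The head is turned to the arrow, pressed home and released, and the job was handed in at about 14 s of the 64 s allowed. The hand-in reports no verdict, so the checks below are my own.

**What I did:** I gripped the black bar of the grey head and turned it about 85° to the edge of the possible slot range. I then swept slowly under about 15 N. At a die angle of about 11° the push force fell and the head began to sink. I pressed it down to a firm stop at about 30 N, pressed slightly harder, let go and backed off upwards.

**Last checks:**
- **Height:** wrist-camera depth put the grip top at about 103 mm and the disc face at about 55 mm, so the head stayed down after release. The side camera's highest readings were noisier (104.5–105.7 mm), and the top camera gave no reading on the bar. The tool itself sank only about 7.6 mm against the nominal 8 mm.
- **Facing the arrow:** the brass die and arrow points were about 17 mm apart in the wrist view, 16 in the top view and 20 in the side view. The limit is 24 mm.
- **Clear of everything:** the force on the tool was about 1 N or less, and the jaws were well above the scene. The bag, tape, jar, screwdriver, dish and buckle look undisturbed in the last wrist picture. I did not re-measure them or the mallet, but the arm never went near the mallet.

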